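# Push the empty tin through the recycling bin's flap

### The arm

A 7-joint arm with a two-finger parallel gripper is mounted at the origin on the work surface; the furniture and walls round the work are solid. World frame = base frame: x ahead of the robot, y to its left, z up, the work surface at z = 0. Lengths are in m, angles in rad, forces in N, time in s.
With the tool pointing down it reaches from about 0.4 to 0.75 m from the base axis. Payload 19.5 kg.
Tool frame: the origin (TCP) lies on the centre line of the jaws, within the pads' length; the fingertips stand env.finger_overhang ahead of it and the grasp point (between the pads) lies 11 mm behind it (env.finger_overhang is the distance from the TCP to the fingertips, in m); z points along the fingers, y is the line along which they close (so a half turn about z gives the same grasp; the last joint's range is limited). The gripper opens to 85 mm and grips with 20 to 120 N. Pads are 22 mm wide; open, the fingers measure 114 mm over their backs; the gripper's body (76 mm by 85 mm) begins 54 mm behind the grasp point. The pads swing forward as they close: fully open they stand 13 mm farther back than shut.
Start: joints at [-1.34, 0.707, -0.028, 1.485, 0.022, 0.951, -0.075], TCP at [0.155, 0.554, 0.239] pointing down, gripper open.
Joint ranges: [-2.71, 2.71], [-0.32, 2.16], [-1.57, 1.52], [0, 2.45], [-1.46, 4.6], [0, 2.02], [-2.83, 2.83]. Speed limits (rad/s): [1.89, 1.89, 2.57, 2.57, 3.01, 3.01, 3.01].

### API

Orientations are given as [roll, pitch, yaw] about the fixed x, y, z axes, in that order (R = Rz(yaw) Ry(pitch) Rx(roll)).
In Python, from station import env gives the robot as it stands. The module is installed in compiled form; this text tells all that it offers.
- The arm moves only by the tool arm_command, never from a script. Its argument "moves" is a list of rows, each a list of 2 entries, a list of its own where there are three numbers: the shift along the tool's x, y, z in m, then the turn about the tool's z in degrees. A call has 1 to 10 rows; each row shifts and turns the commanded pose from where the row before left it, along the tool's axes as they then stand; what a row does not reach is not made up. A row lasts 1/12 s, in which the tool goes at most 41.7 mm and 7.16 degrees, less where a joint would pass 70% of its speed; a pose out of reach is approached as far as the arm can. A call with a gripper value outside its range is refused whole. "claw" is the opening, from 0 (shut) to 1 (fully open), set as the call begins (left out, the last holds). The fingers move at their own pace and stop on an object; "force" is the grip in N (left out, the last holds). Time passes only in rows, so rows that do not move let the fingers close. It gives the time, the measured TCP pose, the force, the opening and the grip force at its end, in the units of the state.
- env.read_state(): the state, without advancing time (a new reading comes with each control period).
- env.capture(name): name is "side" or "top"; returns a dict with "image" (400x640x3 uint8, blue, green, red), "fx", "fy", "cx", "cy" (pixels), "xyz" and "rotation" of the camera in the world. Camera axes: x right, y down, z forward; pixel columns grow to the right and rows downward; lengths in m; the calibration is good to about 2 mm. A picture is of the moment at which its call begins. There is no depth.
- env.close_job(): hands the job in; it is judged then, once.
The state is a dict: "time_s": time; "q": joint angles; "dq": joint speeds; "effort": joint torques, N m; "eef_pos": TCP position; "tool_rot": TCP orientation; "contact_force": force on the tool from outside, world axes, zero at the start; "torque": the same for the moment, N m; "opening": finger opening in m; "grasp_force": force on a finger pad.
Only numpy, scipy, OpenCV 4.12 (cv2) and the standard library are available. Lean on these libraries where they do the work, as an engineer would, in place of code of your own. Each camera call takes 0.05 s, during which the arm holds its last target. There are 200 camera calls.

### The job

Put the empty food tin into the counter-top recycling bin: push it down through the sprung flap in the bin's lid and let it go inside. The tin must end up inside the bin, with the flap swung shut again above it.

Things in the scene. Friction and masses are not known exactly. Their poses are not given: they have to be found in the camera images.
- tin_center (a point): Centre (half-way up) of the empty food tin: small upright metal cylinder, bare flat metal top, printed label, 57 mm diameter, 72 mm tall, about 90 g, loose on the table. The only tin can; the jars near it (jam, honey, spice) have coloured lids. z axis up along the cylinder.
- bin_mouth (a point): Centre of the bin's mouth at the lid's top face, 210 mm above the table. Fixed steel box with grey lid, 186 (x) by 226 mm (y). Mouth 100 mm along x by 150 mm along y; lid 10 mm thick; hollow below (172 by 212 mm), floor 200 mm below the mouth. Axes: z up, x from the flap's free edge to its hinge, y along the hinge.
- bin_flap (a joint): Angle of the black flap filling the mouth: 0 shut, grows swinging down to 1.45 rad. Hinge 48 mm on the +x side of the mouth's centre, free edge 96 mm from it. Smooth, lightly sprung: 1 to 2 N in its middle opens it, but a tin just set on it stays. It shuts by itself once the mouth is clear. Let the tin go when its underside is 80 mm or more below the mouth; fingers may reach in.
Not all that is in view belongs to the job. What is shaped like the part that bears tin_center but purple is not meant.

How it is judged:
By the outcome, as a careful person would: the job done as asked, in the order asked, and still so for the second after the job is handed in, with the robot touching nothing.
It also fails if it takes over 45 s, if anything falls off the work surface, if the arm or the gripper's body presses on something with over 40 N, if the wrist force passes 120 N, or if a joint passes its speed limit or range.

## Working session

There is one attempt and no reset: what is moved stays moved. The work goes in short steps, Python scripts to look and compute and a tool call to move; the robot and the scene stay as the last step left them, time stands still between calls to the robot, and variables do not carry over. Pictures are saved under pics/ and viewed, at most 10 in all, crops included, and the job is handed in when it is done.

Besides the shell and the picture viewer there is one more tool, called as name(argument=value, ...), one argument or row to a line, values as JSON. arm_command: Moves the arm, as the interface text tells. Its arguments: {"type":"object","properties":{"moves":{"type":"array","items":{"type":"array"}},"claw":{"type":"number"},"force":{"type":"number"}},"required":["moves"]}

```bash
mkdir -p pics
cat > h.py <<'E'
import numpy as np,cv2
from station import env
def ray(c,u,v):
    d=np.array(c["rotation"])@np.array([(u-c["cx"])/c["fx"],(v-c["cy"])/c["fy"],1]);return np.array(c["xyz"]),d
def onz(c,u,v,z):
    o,d=ray(c,u,v);return (o+d*(z-o[2])/d[2]).round(4)
def proj(c,p):
    q=np.array(c["rotation"]).T@(np.array(p)-np.array(c["xyz"]));return q[0]/q[2]*c["fx"]+c["cx"],q[1]/q[2]*c["fy"]+c["cy"]
E
python3 - <<'E'
from h import *
for n in("side","top"):
    c=env.capture(n);cv2.imwrite(f"pics/{n}0.png",c["image"]);print(n,c["xyz"],c["fx"],np.round(c["rotation"],3).tolist())
print(env.read_state(),env.finger_overhang)
E
```

```text
side [ 0.3864506  -1.08325367  0.79636077] 455.5994749543053 [-2.161, -0.019, -0.091]
top [ 0.30543061 -0.08292078  1.11891502] 397.5728590306345 [-2.979, -0.035, -1.547]
{'time_s': 0.1, 'q': array([-1.33969714,  0.70699845, -0.0276127 ,  1.48495698,  0.02200856,
        0.95090423, -0.07546353]), 'dq': array([ 0.00139943, -0.0014748 ,  0.00066375, -0.00053673,  0.00017457,
        0.00040576, -0.00111907]), 'effort': array([ 1.76472775e-03, -8.84316587e+01,  1.23648304e+00, -2.36454070e+01,
        1.69565447e-02,  5.06905242e-03,  1.46640809e-05]), 'eef_pos': array([0.15486268, 0.55351352, 0.23889744]), 'tool_rot': array([-3.14062918e+00,  3.89603978e-05,  2.86883101e+00]), 'contact_force': array([-0.4711099 ,  0.20865739, -0.15140206]), 'torque': array([ 0.01743889,  0.02569103, -0.01916505]), 'grasp_force': 0.0, 'opening': 0.08518821755062936} 0.008
```

View pics/side0.png

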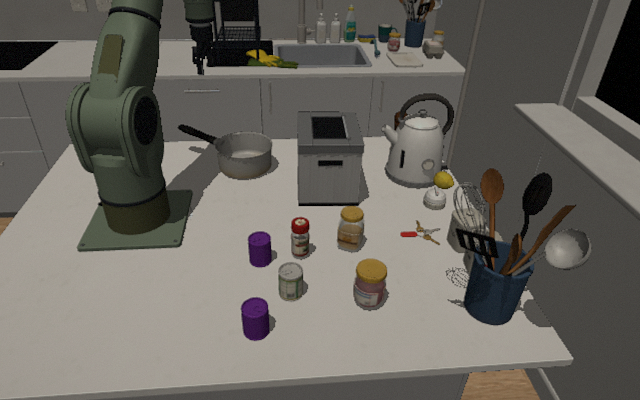

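View pics/top0.png

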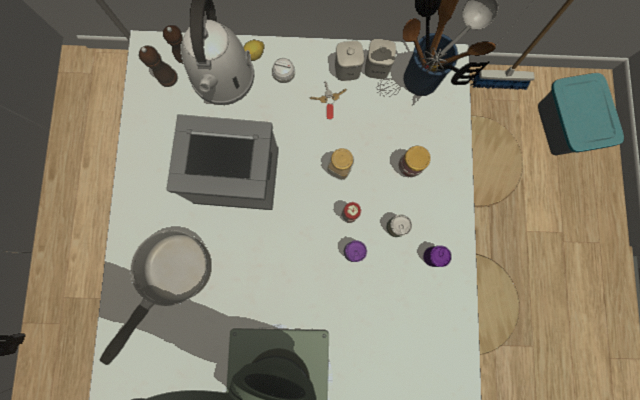

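```bash
sed -i 's/^def ray/from scipy.spatial.transform import Rotation as Ro\ndef cap(n):\n    c=env.capture(n);c["rotation"]=Ro.from_euler("xyz",c["rotation"]).as_matrix();return c\ndef ray/' h.py
python3 - <<'E'
from h import *
t=cap("top");s=cap("side")
a=cv2.resize(t["image"][110:215,160:285],None,fx=4,fy=4,interpolation=2)
b=cv2.resize(t["image"][195:270,335:455],None,fx=4,fy=4,interpolation=2)
d=cv2.resize(s["image"][100:205,290:370],None,fx=4,fy=4,interpolation=2)
im=np.zeros((420,820,3),np.uint8);im[:420,:500]=a;im[:420,500:820]=d
cv2.imwrite("pics/crop1.png",im[:, :800])
cv2.imwrite("pics/crop2.png",b)
print(onz(t,399,225,.072),onz(s,291,269,.072),onz(t,220,157,.21),proj(t,[0,0,0]),proj(s,[0,0,0]))
E
```

```text
[ 0.4153 -0.3104  0.072 ] [ 0.4181 -0.3122  0.072 ] [0.5489 0.1398 0.21  ] (np.float64(277.48989789791415), np.float64(381.03527741784666)) (np.float64(139.88149788181616), np.float64(219.28980632476208))
```

View pics/crop1.png

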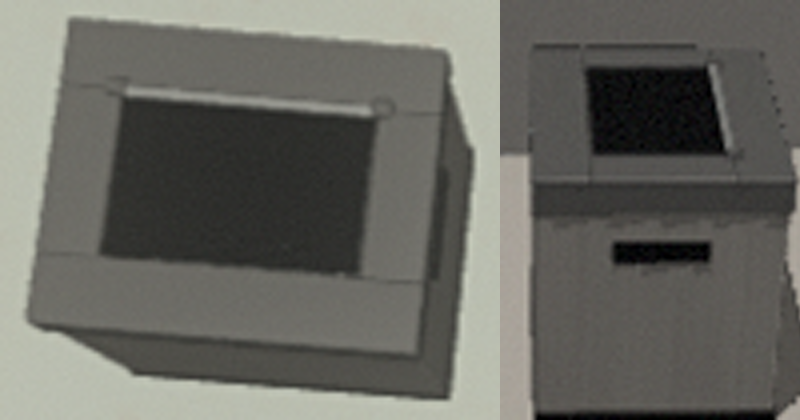

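View pics/crop2.png

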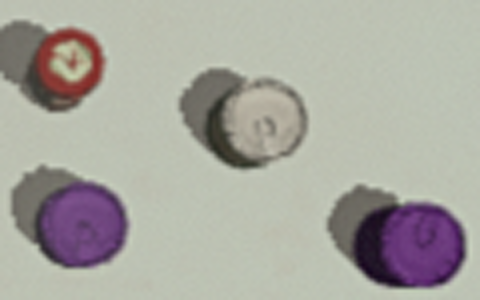

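Run:
```python
from h import *
t=cap("top")
P=lambda L,z:np.array([onz(t,160+u/4,110+v/4,z) for u,v in L])
l=P([(70,18),(447,50),(420,355),(28,322)],.21);print(l.mean(0),np.linalg.norm(l-np.roll(l,-1,0),axis=1))
m=P([(124,95),(378,113),(360,275),(100,255)],.21);print(m.mean(0),np.linalg.norm(m-np.roll(m,-1,0),axis=1))
d=l[0]-l[1]+l[3]-l[2];yb=np.arctan2(-d[0],d[1]);print("binyaw",yb, "tool yaw",np.pi+yb)
print(onz(t,401,224.3,.072))
for u,v in [(357,251),(352,211),(438,256),(341,157)]:print(onz(t,u,v,.072))
```

```text
[0.5514 0.1388 0.21  ] [0.2235117  0.18453664 0.22495315 0.18379665]
[0.5514 0.1395 0.21  ] [0.14921277 0.09823772 0.15027259 0.09689856]
binyaw -0.05443478112683448 tool yaw 3.0871578724629587
[ 0.4173 -0.3157  0.072 ]
[ 0.3439 -0.1991  0.072 ]
[ 0.4493 -0.1846  0.072 ]
[ 0.3361 -0.4133  0.072 ]
[ 0.5967 -0.1526  0.072 ]
```

arm_command(
  moves=[
    [[0,0,-0.04],-6.25],
    [[0,0,-0.04],-6.25],
    [[-0.034,-0.02,0],0],
    [[-0.034,-0.02,0],0],
    [[-0.034,-0.02,0],0],
    [[-0.034,-0.02,0],0],
    [[-0.034,-0.02,0],0],
    [[-0.034,-0.02,0],0],
    [[-0.034,-0.02,0],0],
    [[-0.034,-0.02,0],0],
  ],
  claw=1,
  force=30,
)

```text
time_s: 1.08
eef_pos: [0.4192, 0.3777, 0.3194]
tool_rot: [-3.142, 0.0, 3.087]
contact_force: [1.0, 1.4, -1.1]
opening: 0.0853
grasp_force: 0.0
```

arm_command(
  moves=[
    [[-0.006,-0.038,0],0],
    [[-0.006,-0.038,0],0],
    [[-0.006,-0.038,0],0],
    [[-0.006,-0.038,0],0],
    [[-0.006,-0.038,0],0],
    [[-0.006,-0.038,0],0],
    [[-0.006,-0.038,0],0],
    [[-0.006,-0.038,0],0],
    [[-0.006,-0.038,0],0],
    [[-0.006,-0.038,0],0],
  ],
)

```text
time_s: 1.92
eef_pos: [0.4567, -0.0055, 0.3195]
tool_rot: [-3.141, 0.0, 3.087]
contact_force: [0.3, -0.5, -0.0]
opening: 0.0855
grasp_force: 0.0
```

arm_command(
  moves=[
    [[0.0025,-0.0345,0],0],
    [[0.0025,-0.0345,0],0],
    [[0.0025,-0.0345,0],0],
    [[0.0025,-0.0345,0],0],
    [[0.0025,-0.0345,0],0],
    [[0.0025,-0.0345,0.02],0],
    [[0.0025,-0.0345,0.03],0],
    [[0.0025,-0.0345,0.03],0],
    [[0.0025,-0.0345,0.03],0],
    [[0,0,0],0],
  ],
)

```text
time_s: 2.75
eef_pos: [0.4154, -0.3078, 0.2129]
tool_rot: [3.141, -0.006, 3.081]
contact_force: [-0.8, -0.6, -0.2]
opening: 0.0854
grasp_force: 0.0
```

Run:
```python
from h import *
s=cap("side");print(env.read_state()["eef_pos"])
for p in [(.417,-.314,.072),(.417,-.314,0)]:print(proj(s,p))
cv2.imwrite("pics/s2.png",cv2.resize(s["image"][130:330,190:410],None,fx=3,fy=3,interpolation=2))
```

```text
[ 0.41683847 -0.30522513  0.21504401]
(np.float64(290.5448622007234), np.float64(269.5654942487304))
(np.float64(290.8298836467554), np.float64(291.954220317128))
```

View pics/s2.png

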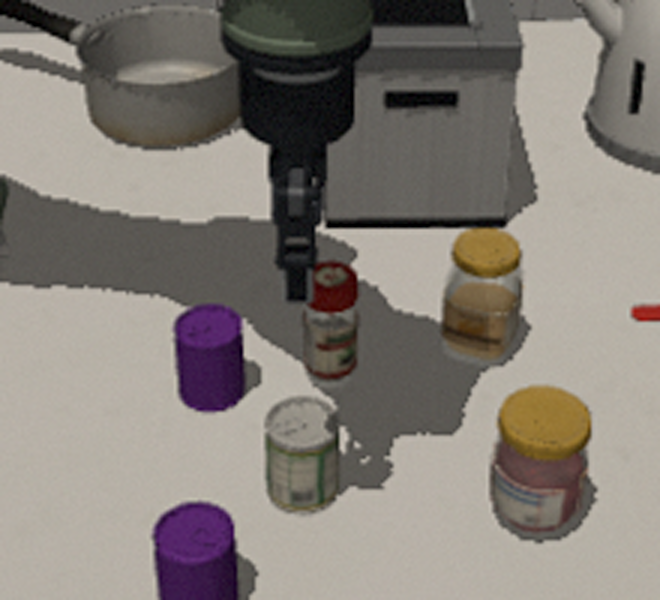

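arm_command(
  moves=[
    [[-0.001,-0.005,0.0],0],
    [[0,-0.005,0.03],0],
    [[0,0,0.03],0],
    [[0,0,0.03],0],
    [[0,0,0.03],0],
    [[0,0,0.02],0],
    [[0,0,0],0],
    [[0,0,0],0],
  ],
)

```text
time_s: 3.47
eef_pos: [0.4198, -0.3127, 0.0782]
tool_rot: [3.142, 0.0, 3.088]
contact_force: [-0.7, -0.3, 1.0]
opening: 0.0855
grasp_force: 0.0
```

arm_command(
  moves=[
    [[0.002,-0.003,0.0],0],
    [[0,0,0.02],0],
    [[0,0,0.022],0],
    [[0,0,0],0],
    [[0,0,0],0],
  ],
)

```text
time_s: 3.88
eef_pos: [0.4171, -0.3163, 0.0366]
tool_rot: [-3.141, 0.0, 3.087]
contact_force: [-0.3, 0.5, 0.3]
opening: 0.0854
grasp_force: 0.0
```

arm_command(
  moves=[
    [[0,0,0],0],
    [[0,0,0],0],
    [[0,0,0],0],
    [[0,0,0],0],
    [[0,0,0],0],
    [[0,0,0],0],
    [[0,0,0],0],
    [[0,0,0],0],
  ],
  claw=0.3,
  force=30,
)

```text
time_s: 4.55
eef_pos: [0.4175, -0.3165, 0.0369]
tool_rot: [-3.14, 0.002, 3.087]
contact_force: [-0.5, 0.4, 13.7]
opening: 0.0568
grasp_force: 29.0
```

arm_command(
  moves=[
    [[0,0,-0.02],0],
    [[0,0,-0.035],0],
    [[0,0,-0.04],0],
    [[0,0,-0.04],0],
    [[0,0,-0.04],0],
    [[0,0,-0.04],0],
    [[0,0,-0.04],0],
    [[0,0,-0.03],0],
    [[0,0,0],0],
    [[0,0,0],0],
  ],
)

```text
time_s: 5.38
eef_pos: [0.417, -0.3161, 0.3222]
tool_rot: [-3.14, 0.003, 3.087]
contact_force: [0.3, 0.0, -0.9]
opening: 0.0565
grasp_force: 32.8
```

Run:
```python
from h import *
s=cap("side");print(env.read_state()["eef_pos"],env.read_state()["tool_rot"])
cv2.imwrite("pics/s3.png",cv2.resize(s["image"][50:290,180:400],None,fx=2.4,fy=2.4,interpolation=2))
```

```text
[ 0.41669994 -0.31592231  0.32081103] [-3.14109664e+00  4.43233742e-04  3.08698827e+00]
```

View pics/s3.png

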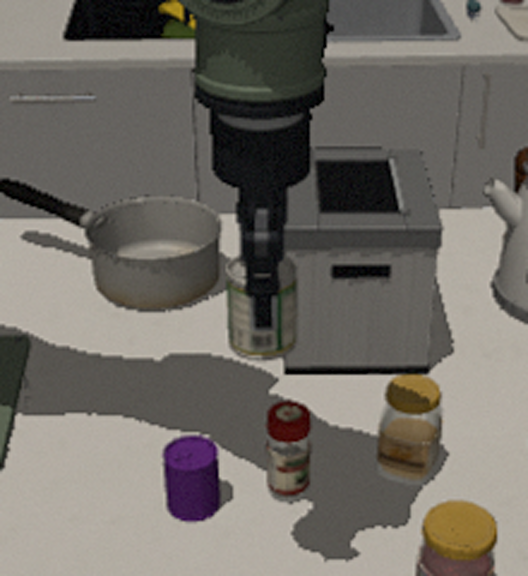

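arm_command(
  moves=[
    [[-0.007,0.02,0],0],
    [[-0.007,0.033,0],0],
    [[-0.007,0.033,0],0],
    [[-0.007,0.033,0],0],
    [[-0.007,0.033,0],0],
    [[-0.007,0.033,0],0],
    [[-0.007,0.033,0],0],
    [[-0.007,0.033,0],0],
    [[-0.007,0.033,0],0],
    [[-0.007,0.033,0],0],
  ],
)

```text
time_s: 6.27
eef_pos: [0.5038, -0.0017, 0.3195]
tool_rot: [-3.141, -0.002, 3.087]
contact_force: [0.3, -0.8, -0.8]
opening: 0.0565
grasp_force: 32.8
```

arm_command(
  moves=[
    [[-0.007,0.033,0],0],
    [[-0.007,0.033,0],0],
    [[-0.007,0.033,0],0],
    [[-0.007,0.026,0],0],
    [[-0.0035,0.02,0],0],
    [[0,0,0],0],
    [[0,0,0],0],
    [[0,0,0],0],
  ],
)

```text
time_s: 6.93
eef_pos: [0.5432, 0.139, 0.3196]
tool_rot: [-3.14, -0.001, 3.087]
contact_force: [-0.4, -1.0, -0.4]
opening: 0.0568
grasp_force: 32.8
```

arm_command(
  moves=[
    [[0,0,0.03],0],
    [[0,0,0.03],0],
    [[0,0,0.015],0],
    [[0,0,0.015],0],
    [[0,0,0.015],0],
    [[0,0,0],0],
  ],
)

```text
time_s: 7.43
eef_pos: [0.5423, 0.1383, 0.2131]
tool_rot: [-3.14, -0.004, 3.086]
contact_force: [-2.3, -0.4, -1.1]
opening: 0.057
grasp_force: 33.1
```

arm_command(
  moves=[
    [[0,0,0.015],0],
    [[0,0,0.015],0],
    [[0,0,0.015],0],
    [[0,0,0.013],0],
    [[0,0,0],0],
    [[0,0,0],0],
  ],
)

```text
time_s: 7.93
eef_pos: [0.5435, 0.1391, 0.1579]
tool_rot: [-3.141, -0.001, 3.086]
contact_force: [-0.6, 0.1, -0.6]
opening: 0.0568
grasp_force: 33.0
```

arm_command(
  moves=[
    [[0,0,0],0],
    [[0,0,0],0],
    [[0,0,0],0],
    [[0,0,0],0],
    [[0,0,0],0],
    [[0,0,0],0],
    [[0,0,0],0],
    [[0,0,0],0],
  ],
  claw=0.9,
)

```text
time_s: 8.6
eef_pos: [0.5436, 0.1397, 0.1575]
tool_rot: [-3.142, 0.0, 3.087]
contact_force: [-0.8, -0.4, 0.7]
opening: 0.0768
grasp_force: 0.6
```

arm_command(
  moves=[
    [[0,0,-0.015],0],
    [[0,0,-0.02],0],
    [[0,0,-0.02],0],
    [[0,0,-0.02],0],
    [[0,0,-0.03],0],
    [[0,0,-0.03],0],
    [[0,0,-0.03],0],
    [[0,0,-0.03],0],
    [[0,0,0],0],
    [[0,0,0],0],
  ],
)

```text
time_s: 9.43
eef_pos: [0.5438, 0.1398, 0.3534]
tool_rot: [3.141, 0.002, 3.087]
contact_force: [0.2, 0.2, -1.1]
opening: 0.0771
grasp_force: 0.0
```

arm_command(
  moves=[
    [[0,-0.03,0],0],
    [[0,-0.033,0],0],
    [[0,-0.033,0],0],
    [[0,-0.033,0],0],
    [[0,-0.033,0],0],
    [[0,-0.033,0],0],
    [[0,-0.033,0],0],
    [[0,0,0],0],
    [[0,0,0],0],
    [[0,0,0],0],
  ],
)

```text
time_s: 10.27
eef_pos: [0.531, -0.0874, 0.3517]
tool_rot: [3.141, -0.001, 3.087]
contact_force: [0.5, 0.7, -0.5]
opening: 0.0767
grasp_force: 0.0
```

Run:
```python
from h import *
t=cap("top");s=cap("side");print(env.read_state()["opening"])
a=cv2.resize(t["image"][110:215,160:285],None,fx=3,fy=3,interpolation=2)
b=cv2.resize(s["image"][90:300,230:420],(380,420),interpolation=2)
im=np.zeros((420,760,3),np.uint8);im[:315,:375]=a;im[:,380:]=b
cv2.imwrite("pics/end.png",im)
```

```text
0.07703781251668
```

View pics/end.png

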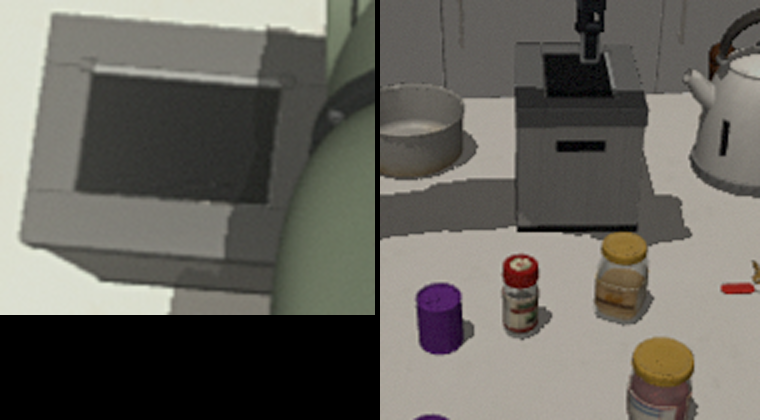

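The end picture shows the mouth evenly filled by the black flap, with the bright hinge rod at its far edge as at the start. The tin is gone from the table and the gripper is empty.

```bash
python3 -c "
from h import *
print(env.close_job())"
```

```text
the job is handed in; nothing more can be done
None
```

I pushed the tin through the flap, let it go about 89 mm below the mouth, and handed the job in at about 10 s; the last pictures show the flap shut, no tin on the table and the gripper empty and clear, though the tin inside the bin can't be seen directly.

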